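# Load the ultrasonic cleaner's numbered rack

## Robot

A 6-joint arm with a two-finger parallel gripper is mounted at the origin on the work surface; the furniture and walls round the work are solid. World frame = base frame: x ahead of the robot, y to its left, z up, the work surface at z = 0. Lengths are in m, angles in rad, forces in N, time in s.
With the tool pointing down it reaches from about 0.25 to 0.725 m from the base axis. Payload 4 kg.
Tool frame: the origin (TCP) lies at the very end of the fingers, on their centre line; the grasp point (between the pads) lies 19 mm behind it; z points along the fingers, y is the line along which they close (so a half turn about z gives the same grasp; the last joint's range is limited). The gripper opens to 85 mm and grips with 20 to 120 N. Pads are 22 mm wide; open, the fingers measure 114 mm over their backs; the gripper's body (76 mm by 85 mm) begins 54 mm behind the grasp point. The pads swing forward as they close: fully open they stand 13 mm farther back than shut.
Start: joints at [1.246, 0.241, 0.005, 1.335, 0, 1.571], TCP at [0.16, 0.474, 0.231] pointing down, gripper open.
Joint ranges: [-2.72, 2.72], [-1.05, 1.87], [-1.09, 1.28], [-1.99, 2.15], [-1.42, 1.44], [-3.14, 3.14]. Speed limits (rad/s): [2.79, 2.79, 3.14, 3.14, 3.14, 3.14].

## Interface

Orientations are given as a unit quaternion [w, x, y, z].
In Python, from cell import env gives the robot as it stands. The module is installed in compiled form; this text tells all that it offers.
- The arm moves only by the tool move_arm, never from a script. Its argument "moves" is a list of rows, each an object of numbers: "dx", "dy", "dz": the shift along the tool's x, y, z in m; "turn": the turn about the tool's z in degrees. In form: [{"dx": .., "dy": .., "dz": .., "turn": ..}, ...]. A call has 1 to 10 rows; each row shifts and turns the commanded pose from where the row before left it, along the tool's axes as they then stand; what a row does not reach is not made up. A row lasts 1/8 s, in which the tool goes at most 62.5 mm and 10.7 degrees, less where a joint would pass 70% of its speed; a pose out of reach is approached as far as the arm can. A call is refused whole if a number of a shift passes 0.0625 or a number of a turn 10.7, either way. A call with a gripper value outside its range is refused whole. "hand" is the finger opening in m, from 0 to 0.0854, set as the call begins (left out, the last holds). The fingers move at their own pace and stop on an object; "grip_force" is the grip in N (left out, the last holds). Time passes only in rows, so rows that do not move let the fingers close. It gives the time, the measured TCP pose, the force, the opening and the grip force at its end, in the units of the state.
- env.state(): the state, without advancing time (a new reading comes with each control period).
- env.snapshot(name): name is "scene" or "top"; returns a dict with "color" (400x640x3 uint8, blue, green, red), "vfov" (degrees; the focal length in pixels is half the picture's height over the tangent of half this angle, whatever the lens; pixels are square), "cx", "cy" (the principal point, pixels), "k1" (the pictures are not rectified: a ray, as slopes to the right and down, at radius r is drawn at 1 + k1 r^2 times it, then the intrinsics apply), "rvec" (rotation vector, rad) and "tvec" (3), from world to camera coordinates, as OpenCV has them. Camera axes: x right, y down, z forward; pixel columns grow to the right and rows downward; lengths in m; the calibration is good to about 2 mm. A picture is of the moment at which its call begins. There is no depth.
- env.sign_off(): hands the job in; it is judged then, once.
The state is a dict: "t": time; "q": joint angles; "dq": joint speeds; "joint_torque": joint torques, N m; "tool_pos": TCP position; "ee_rot": TCP orientation; "force": force on the tool from outside, world axes, zero at the start; "torque": the same for the moment, N m; "finger_gap": finger opening in m; "finger_force": force on a finger pad.
Only numpy, scipy, OpenCV 4.12 (cv2) and the standard library are available. Lean on these libraries where they do the work, as an engineer would, in place of code of your own. Each camera call takes 0.05 s, during which the arm holds its last target. There are 200 camera calls.

## Task

Load the ultrasonic cleaner: lift its lid off by the knob and lay it, knob up, in the middle of the black rubber mat. Then stand the three cartridge valves nose down in the rack, one at a time in the order of their places in the valve block, so that the set is not mixed up and none is carried over one already standing: the red-capped valve in the pocket marked with one dot, next the yellow one in the pocket with two dots, last the blue one in the pocket with three dots. Lower each until its flange rests flat on the rack plate; drop or knock over nothing and leave the other things on the bench where they are.

Things in the scene. Friction and masses are not known exactly. Their poses are not given: they have to be found in the camera images.
- cleaner: bench-top ultrasonic cleaner, empty and dry, fixed: white housing 154 mm (x) by 240 mm (y), 256 mm over its end grips, control panel on the -x side. Origin: centre of its underside on the bench. Flat rim 150 mm up; mouth inside it 116 (x) by 204 mm (y), filled by a white rack plate whose top lies 6 mm below the rim, with three pockets in a row along y
- pocket_1 (a point): centre of the mouth of the pocket with one red dot, at the rack plate's top, 144 mm above the bench; axes as the cleaner's. A pocket is a round hole 33 mm in diameter through the plate, with 86 mm of free depth; its dots are on the plate 38 mm to its -x side. The pockets are 62 mm apart; this one is at the cleaner's +y end
- pocket_2 (a point): the same for the middle pocket, with two yellow dots
- pocket_3 (a point): the same for the pocket with three blue dots, at the cleaner's -y end
- lid: loose stainless lid lying on the cleaner's rim, hiding the rack; plate 140 (x) by 228 (y) by 4 mm, 0.35 kg; below it a locating ridge 5 mm deep, 110 by 198 mm, sits in the mouth with 3 mm play all round: lift it straight up. Origin: centre of the plate's underside; z up. On the mat the origin is 8 mm above the bench
- lid_knob (a point): the point to grip, on the axis of the lid's black knob in its middle, 26 mm above the lid's origin. The knob is a rounded block 40 mm (lid's x) by 26 mm (lid's y) from 14 to 40 mm above the lid's origin, on a neck 22 mm thick; its flat sides face the lid's +y and -y
- mat: black ribbed rubber mat, 152 mm (x) by 244 mm (y), 3 mm thick, fixed to the bench. Origin: centre of its underside on the bench
- valve_red: cartridge valve with red cap, 92 mm tall, 0.22 kg, upright on the bench. Origin: centre of foot, z up. From the foot: round nose 28 mm dia. to 44 mm (lowest 4 mm tapered to 22); flange 44 mm dia. 44-49 mm; steel hexagon 49-71 mm, 32 mm across flats, where it is gripped, flats facing +x, -x and every 60 degrees; red cap 24 mm dia. 71-92 mm
- valve_yellow: cartridge valve with yellow cap, 92 mm tall, 0.22 kg, upright on the bench. Origin: centre of foot, z up. From the foot: round nose 28 mm dia. to 44 mm (lowest 4 mm tapered to 22); flange 44 mm dia. 44-49 mm; steel hexagon 49-71 mm, 32 mm across flats, where it is gripped, flats facing +x, -x and every 60 degrees; yellow cap 24 mm dia. 71-92 mm
- valve_blue: cartridge valve with blue cap, 92 mm tall, 0.22 kg, upright on the bench. Origin: centre of foot, z up. From the foot: round nose 28 mm dia. to 44 mm (lowest 4 mm tapered to 22); flange 44 mm dia. 44-49 mm; steel hexagon 49-71 mm, 32 mm across flats, where it is gripped, flats facing +x, -x and every 60 degrees; blue cap 24 mm dia. 71-92 mm
- spanner_17: bystander: combination spanner 223 mm long lying flat, loose; origin at its centre on the bench
- marker: bystander: black and white marker pen 135 mm long lying flat, loose; origin at its centre on the bench
- insulating_tape: bystander: roll of black tape, 55 mm across and 19 mm high, loose; origin at the centre of its underside
- mug: bystander: white mug with a handle, 78 by 116 mm and 97 mm high, loose; origin at the centre of its underside

How it is judged:
By the outcome, as a careful person would: the job done as asked, in the order asked, and still so for the second after the job is handed in, with the robot touching nothing.
It also fails if it takes over 72 s, if anything falls off the work surface, if the arm or the gripper's body presses on something with over 40 N, if the wrist force passes 120 N, or if a joint passes its speed limit or range.

## Working session

There is one attempt and no reset: what is moved stays moved. The work goes in short steps, Python scripts to look and compute and a tool call to move; the robot and the scene stay as the last step left them, time stands still between calls to the robot, and variables do not carry over. Pictures are saved under pics/ and viewed, at most 10 in all, crops included, and the job is handed in when it is done.

Besides the shell and the picture viewer there is one more tool, called after "Request:" by a JSON object that holds its "method" and its "body". move_arm: Moves the arm, as the interface text tells. Its arguments: {"type":"object","properties":{"moves":{"type":"array"},"hand":{"type":"number"},"grip_force":{"type":"number"}},"required":["moves"]}

```bash
mkdir -p pics
cat > h.py <<'E'
import numpy as np, cv2
from cell import env
def snap(n,f):
    s=env.snapshot(n); cv2.imwrite('pics/'+f+'.png',s['color']); np.save('pics/'+n+'.npy',s,allow_pickle=True); return s
def load(n): return np.load('pics/'+n+'.npy',allow_pickle=True).item()
def cam(s):
    f=200/np.tan(np.radians(s['vfov'])/2); R=cv2.Rodrigues(np.array(s['rvec'],float))[0]; t=np.array(s['tvec'],float).ravel()
    return f,R,t
def proj(s,P):
    f,R,t=cam(s); c=np.atleast_2d(P)@R.T+t; u=c[:,:2]/c[:,2:]; u=u*(1+s['k1']*(u**2).sum(1,keepdims=True))
    return u*f+[s['cx'],s['cy']]
def back(s,px,z):
    f,R,t=cam(s); d=(np.atleast_2d(px)-[s['cx'],s['cy']])/f; u=d.copy()
    for _ in range(20): u=d/(1+s['k1']*(u**2).sum(1,keepdims=True))
    r=np.c_[u,np.ones(len(u))]@R; C=-R.T@t
    return C+r*((z-C[2])/r[:,2])[:,None]
E
python3 - <<'E'
from h import *
for n in('scene','top'):
    s=snap(n,n+'0'); f,R,t=cam(s); print(n,f,s['k1'],s['cx'],s['cy'],-R.T@t)
st=env.state(); print(st)
E
```

```text
scene 475.3704173279191 0.04245101613524534 319.8719377514934 196.78785486205874 [-0.23363179 -0.62334932  0.72248333]
top 368.9166272368661 0.008391441491061448 323.1637777143744 201.90578363036042 [0.37309351 0.02033745 1.16323742]
{'t': 0.1, 'q': array([ 1.24601253e+00,  2.41327085e-01,  3.87217506e-03,  1.33520757e+00,
       -3.40174207e-05,  1.57083840e+00]), 'dq': array([-1.26735250e-03,  2.22487205e-05,  3.32928178e-03,  5.28272199e-04,
       -1.78969881e-04,  2.36392630e-04]), 'joint_torque': array([-2.75026096e-04, -3.73136687e+01,  2.53009540e+01,  1.08421105e-02,
       -1.80272752e-05,  2.53271793e-06]), 'tool_pos': array([0.15938232, 0.47332374, 0.2305123 ]), 'ee_rot': array([-1.34054560e-04,  1.61699771e-01,  9.86839558e-01, -9.23552842e-04]), 'force': array([ 0.21514695,  0.56554161, -0.14816342]), 'torque': array([-0.07294004,  0.03578733,  0.06824711]), 'finger_force': 0.0, 'finger_gap': 0.08525997976302324}
```

View pics/scene0.png

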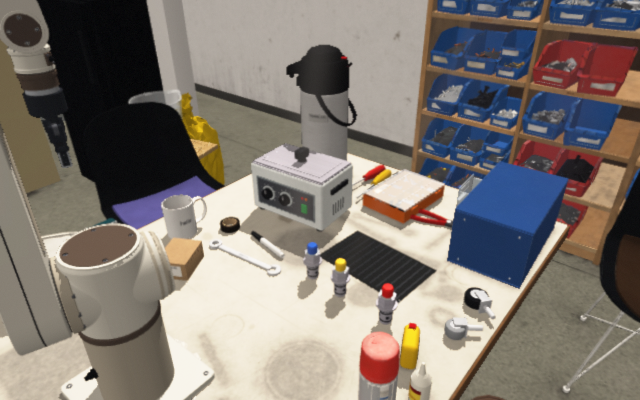

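View pics/top0.png

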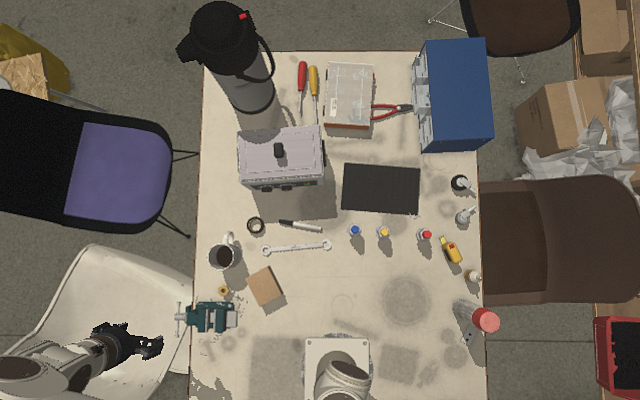

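The scene shows the cleaner with its lid (knob around 302,155), the mat at (378,262), and the blue, yellow and red valves at (312,260), (340,277) and (387,303). In the top view the knob is at (279,150), the mat at (381,188), and the caps at (354,230), (383,232) and (425,235).

Run:
```python
from h import *
s=load('top')['color']; cv2.imwrite('pics/c1.png',cv2.resize(s[120:260,230:440],None,fx=3.8,fy=3.8,interpolation=cv2.INTER_CUBIC))
s=load('scene')['color']; cv2.imwrite('pics/c2.png',cv2.resize(s[140:330,240:450],None,fx=3.15,fy=3.15,interpolation=cv2.INTER_CUBIC))
```

```text
(no output)
```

View pics/c1.png

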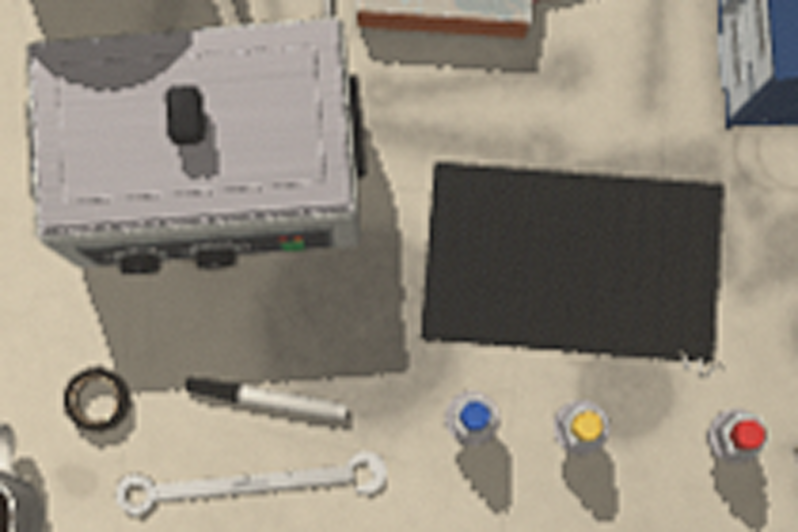

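View pics/c2.png

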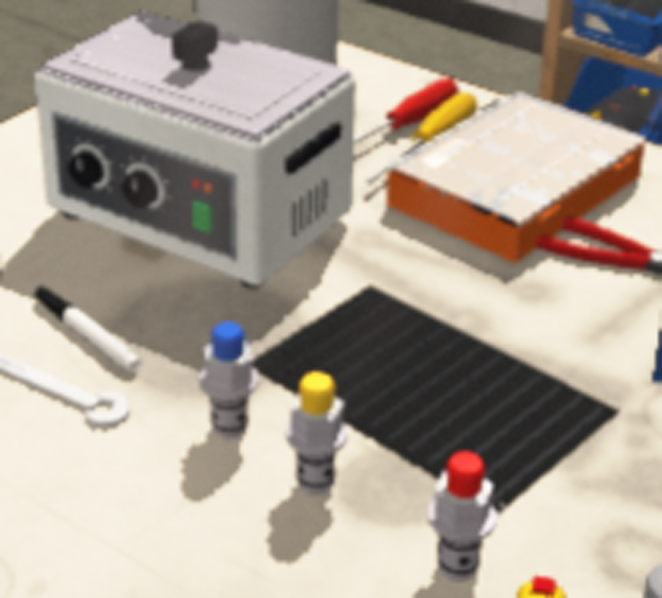

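The crops show the cleaner turned a few degrees and the lid's corners and knob (186,115 in c1). The mat corners are clear in both views, and all three valves stand upright.

Run:
```python
from h import *
from scipy.optimize import least_squares
T=load('top');S=load('scene')
c1=lambda a:(np.array(a,float)+.5)/3.8-.5+[230,120]
c2=lambda a:(np.array(a,float)+.5)/3.15-.5+[240,140]
matT=c1([(436,163),(722,184),(714,361),(422,340)]);matS=c2([(370,287),(617,410),(500,505),(255,357)])
lidT=c1([(30,44),(338,18),(352,205),(40,228)]);lidS=c2([(140,14),(353,77),(258,135),(38,70)])
def quad(n,hx,hy,z,a,b):
    L=np.array([(hx,hy,z),(hx,-hy,z),(-hx,-hy,z),(-hx,hy,z)])
    def P(p): c,s=np.cos(p[2]),np.sin(p[2]);return L@np.array([[c,s,0],[-s,c,0],[0,0,1]])+[p[0],p[1],0]
    for nm,f in(('T',lambda p:(proj(T,P(p))-a).ravel()),('S',lambda p:(proj(S,P(p))-b).ravel()),('both',lambda p:np.r_[(proj(T,P(p))-a).ravel(),(proj(S,P(p))-b).ravel()])):
        r=least_squares(f,[.45,.0,0]);print(n,nm,r.x.round(4),np.degrees(r.x[2]).round(2),r.fun.round(1))
quad('mat',.076,.122,.003,matT,matS)
quad('lid',.070,.114,.154,lidT,lidS)
quad('hous',.077,.120,.150,lidT,lidS)
print('knobT z.19',back(T,c1([(186,113)]),.19),'S z.18',back(S,c2([(194,45)]),.178))
print(back(T,c1([(475,414),(587,425),(747,433)]),.09)); print(back(S,c2([(229,331),(317,381),(465,461)]),.09))
print('nose foot S',back(S,c2([(229,431),(316,484),(460,571)]),.002))
```

```text
mat T [ 0.5525 -0.1375 -0.0707] -4.05 [-0.7 -0.3  0.6 -0.4  0.4  0.5 -0.4  0.2]
mat S [ 0.5537 -0.1383 -0.0857] -4.91 [ 1.  -2.2  1.5 -0.9 -0.1  1.2 -2.4  0.6]
mat both [ 0.5532 -0.1381 -0.0786] -4.5 [-0.3 -0.8  1.  -0.3  0.4  0.6 -0.4 -0.3  0.4 -2.   1.3 -1.1  0.1  1.2
 -2.7  0.9]
lid T [0.6313 0.1639 0.0827] 4.74 [ 0.4 -0.1 -0.3  0.3 -0.3 -0.3  0.2  0.1]
lid S [0.619  0.155  0.0893] 5.11 [ 0.1 -0.2 -0.6 -1.1  0.1  1.5  0.4 -0.2]
lid both [0.6286 0.1627 0.0854] 4.9 [ 0.7  0.9  0.   1.1  0.2  0.6  0.7  1.2  0.6 -2.  -0.8 -3.1  0.  -0.8
  1.1 -2.3]
hous T [0.6326 0.1645 0.0826] 4.73 [-1.7 -2.4  1.4 -2.2  1.9  1.9 -1.6  2.5]
hous S [0.6274 0.1627 0.0845] 4.84 [ 0.3 -1.9  2.1 -2.   0.   2.5 -2.5 -0.5]
hous both [0.6311 0.1647 0.0833] 4.77 [-1.8 -1.8  1.3 -1.8  1.8  2.3 -1.7  3.1  0.7 -2.4  2.3 -2.6  0.3  1.7
 -2.  -1.2]
knobT z.19 [[0.62941523 0.16168759 0.19      ]] S z.18 [[0.62058245 0.15594681 0.178     ]]
[[ 0.42093781 -0.04973921  0.09      ]
 [ 0.4130801  -0.1348145   0.09      ]
 [ 0.40777396 -0.25567564  0.09      ]]
[[ 0.41797645 -0.05329075  0.09      ]
 [ 0.41186592 -0.13685725  0.09      ]
 [ 0.40617614 -0.25850616  0.09      ]]
nose foot S [[ 0.41385691 -0.05463878  0.002     ]
 [ 0.40874942 -0.1395133   0.002     ]
 [ 0.4019816  -0.2634203   0.002     ]]
```

Request:
{"method": "move_arm", "body": {"moves": [{"turn":-7.8},{"turn":-7.8},{"turn":-7.8},{"dx":-0.034,"dy":-0.027},{"dx":-0.034,"dy":-0.027},{"dx":-0.034,"dy":-0.027},{"dx":-0.034,"dy":-0.027},{"dx":-0.034,"dy":-0.027},{"dx":-0.034,"dy":-0.027},{"dx":-0.034,"dy":-0.027}], "hand": 0.08}}

```text
$.moves[0]: bad value
```

```bash
cat >> h.py <<'E'
def th():
    w,x,y,z=env.state()['ee_rot']; return np.arctan2(1-2*(x*x+z*z),2*(x*y-w*z))
def plan(x,y,z,yaw):
    "shift in tool axes to world target, after turning so that tool y points along yaw (deg)"
    st=env.state(); d=np.array([x,y,z])-st['tool_pos']; a=np.radians(yaw)
    tn=(np.degrees(th())-yaw+180)%360-180
    for nm,a in(('after turn',np.radians(yaw)),('no turn',th())):
        print(nm,'dx %.4f dy %.4f'%(-np.sin(a)*d[0]+np.cos(a)*d[1],np.cos(a)*d[0]+np.sin(a)*d[1]),end=' | ')
    print('dz %.4f turn %.2f'%(-d[2],tn),'pos',st['tool_pos'].round(4),'th %.2f t %.2f gap %.4f'%(np.degrees(th()),st['t'],st['finger_gap']),'F',st['force'].round(1),'ff %.1f'%st['finger_force'],'q6 %.2f'%st['q'][5])
E
python3 - <<'E'
from h import *
plan(.6305,.163,.160,94.8)
from scipy.optimize import least_squares
T=load('top');S=load('scene')
a=np.linspace(0,2*np.pi,40,endpoint=False)
def hullc(s,p):
    P=np.vstack([np.c_[p[0]+.012*np.cos(a),p[1]+.012*np.sin(a),np.full(40,z)] for z in(.071,.092)])
    h=cv2.convexHull((proj(s,P)).astype(np.float32)); m=cv2.moments(h); return np.array([m['m10'],m['m01']])/m['m00']
def cen(s,lo,hi,guess):
    u,v=proj(s,[[guess[0],guess[1],.085]])[0].astype(int); u0,v0=u-12,v-12
    c=cv2.cvtColor(s['color'][v0:v0+25,u0:u0+25],cv2.COLOR_BGR2HSV); m=((c[...,1]>130)&(c[...,2]>90)).astype(float)
    hh=c[...,0].astype(int); m*=((hh-lo)%180<=(hi-lo)%180)
    ys,xs=np.nonzero(m); return np.array([xs.mean()+u0,ys.mean()+v0]),len(xs)
for n,g,lo,hi in(('blue',(.419,-.051),100,130),('yellow',(.4125,-.136),18,35),('red',(.407,-.257),170,10)):
    for nm,cs in(('T',[T]),('S',[S]),('TS',[T,S])):
        o=[cen(s,lo,hi,g) for s in cs]
        r=least_squares(lambda p:np.concatenate([hullc(s,p)-q[0] for s,q in zip(cs,o)]),g)
        print(n,nm,r.x.round(4),[q[1] for q in o],r.fun.round(2))
print('thermos',back(S,[(325,170)],0.))
E
```

```text
after turn dx -0.4435 dy -0.3487 | no turn dx -0.5455 dy -0.1437 | dz 0.0705 turn -23.41 pos [0.1594 0.4733 0.2305] th 71.39 t 0.10 gap 0.0853 F [ 0.2  0.6 -0.1] ff 0.0 q6 1.57
blue T [ 0.4196 -0.0498] [38] [0. 0.]
blue S [ 0.418  -0.0516] [91] [0. 0.]
blue TS [ 0.419  -0.0506] [38, 91] [ 0.3   0.19 -0.05 -0.37]
yellow T [ 0.4124 -0.1358] [42] [0. 0.]
yellow S [ 0.4115 -0.1373] [133] [0. 0.]
yellow TS [ 0.4122 -0.1365] [42, 133] [ 0.25  0.08 -0.09 -0.3 ]
red T [ 0.4067 -0.2581] [52] [0. 0.]
red S [ 0.4052 -0.2592] [154] [ 0. -0.]
red TS [ 0.4062 -0.2586] [52, 154] [ 0.18  0.16  0.02 -0.41]
thermos [[0.85561469 0.2661979  0.        ]]
```

Request:
{"method": "move_arm", "body": {"moves": [{"dx":0,"dy":0,"dz":0,"turn":-7.8},{"dx":0,"dy":0,"dz":0,"turn":-7.8},{"dx":0,"dy":0,"dz":0,"turn":-7.8},{"dx":-0.034,"dy":-0.027,"dz":0,"turn":0},{"dx":-0.034,"dy":-0.027,"dz":0,"turn":0},{"dx":-0.034,"dy":-0.027,"dz":0,"turn":0},{"dx":-0.034,"dy":-0.027,"dz":0,"turn":0},{"dx":-0.034,"dy":-0.027,"dz":0,"turn":0},{"dx":-0.034,"dy":-0.027,"dz":0,"turn":0},{"dx":-0.034,"dy":-0.027,"dz":0,"turn":0}], "hand": 0.08}}

```text
t: 1.35
tool_pos: [0.4134, 0.3043, 0.2309]
ee_rot: [-0.0, -0.042, 0.999, -0.0]
force: [-0.6, 0.7, -1.0]
finger_gap: 0.0801
finger_force: 0.0
```

Request:
{"method": "move_arm", "body": {"moves": [{"dx":-0.034,"dy":-0.027,"dz":0,"turn":0},{"dx":-0.034,"dy":-0.027,"dz":0,"turn":0},{"dx":-0.034,"dy":-0.027,"dz":0,"turn":0},{"dx":-0.034,"dy":-0.027,"dz":0,"turn":0},{"dx":-0.034,"dy":-0.026,"dz":0,"turn":0},{"dx":-0.034,"dy":-0.026,"dz":0,"turn":0},{"dx":0,"dy":0,"dz":0,"turn":0},{"dx":0,"dy":0,"dz":0,"turn":0}]}}

```text
t: 2.35
tool_pos: [0.6285, 0.163, 0.2304]
ee_rot: [-0.001, -0.042, 0.999, -0.0]
force: [-0.5, 0.4, -0.5]
finger_gap: 0.0798
finger_force: 0.0
```

Run:
```python
from h import *
plan(.6305,.163,.160,94.8)
s=snap('scene','s1')
T=snap('top','t1')
a=cv2.resize(s['color'][100:240,230:380],None,fx=2.6,fy=2.6,interpolation=cv2.INTER_CUBIC);b=cv2.resize(T['color'][90:230,210:360],None,fx=2.6,fy=2.6,interpolation=cv2.INTER_CUBIC)
cv2.imwrite('pics/k1.png',np.hstack([a,b]))
```

```text
after turn dx -0.0020 dy -0.0002 | no turn dx -0.0020 dy -0.0002 | dz 0.0704 turn -0.02 pos [0.6285 0.163  0.2304] th 94.78 t 2.35 gap 0.0798 F [-0.5  0.4 -0.5] ff 0.0 q6 0.17
```

View pics/k1.png

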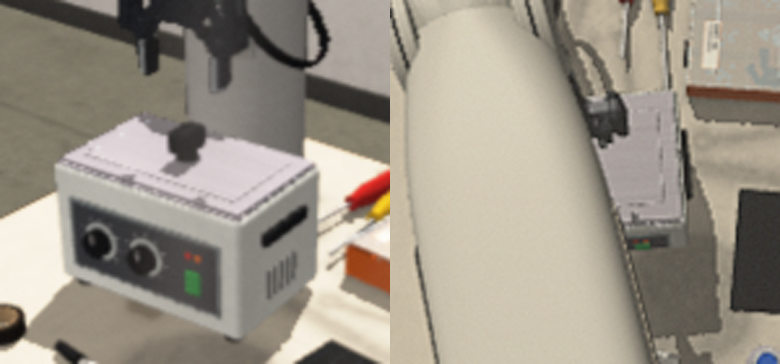

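The open fingers straddle the knob (left panel: fingers at 148 and 218, knob at 187). The arm hides much of the top view. I'll descend and grip.

Request:
{"method": "move_arm", "body": {"moves": [{"dx":-0.002,"dy":0,"dz":0.02,"turn":0},{"dx":0,"dy":0,"dz":0.02,"turn":0},{"dx":0,"dy":0,"dz":0.02,"turn":0},{"dx":0,"dy":0,"dz":0.009,"turn":0},{"dx":0,"dy":0,"dz":0,"turn":0},{"dx":0,"dy":0,"dz":0,"turn":0}]}}

```text
t: 3.2
tool_pos: [0.6316, 0.1636, 0.1635]
ee_rot: [0.001, -0.042, 0.999, 0.0]
force: [0.9, 0.4, 0.5]
finger_gap: 0.0801
finger_force: 0.0
```

Request:
{"method": "move_arm", "body": {"moves": [{"dx":0,"dy":0,"dz":0,"turn":0},{"dx":0,"dy":0,"dz":0,"turn":0},{"dx":0,"dy":0,"dz":0,"turn":0},{"dx":0,"dy":0,"dz":0,"turn":0},{"dx":0,"dy":0,"dz":0,"turn":0},{"dx":0,"dy":0,"dz":0,"turn":0},{"dx":0,"dy":0,"dz":0,"turn":0},{"dx":0,"dy":0,"dz":0,"turn":0}], "hand": 0, "grip_force": 60}}

```text
t: 4.2
tool_pos: [0.6314, 0.1632, 0.1628]
ee_rot: [0.0, -0.042, 0.999, 0.0]
force: [1.1, -1.5, 4.5]
finger_gap: 0.0248
finger_force: 61.0
```

Request:
{"method": "move_arm", "body": {"moves": [{"dx":0,"dy":0,"dz":-0.004,"turn":0},{"dx":0,"dy":0,"dz":-0.006,"turn":0},{"dx":0,"dy":0,"dz":-0.012,"turn":0},{"dx":0,"dy":0,"dz":-0.015,"turn":0},{"dx":0,"dy":0,"dz":-0.015,"turn":0},{"dx":0,"dy":0,"dz":-0.008,"turn":0},{"dx":0,"dy":0,"dz":0,"turn":0},{"dx":0,"dy":0,"dz":0,"turn":0}]}}

```text
t: 5.2
tool_pos: [0.6308, 0.1631, 0.2217]
ee_rot: [-0.001, -0.042, 0.999, -0.0]
force: [0.0, 0.1, -3.3]
finger_gap: 0.025
finger_force: 60.1
```

Run:
```python
from h import *
plan(.553,-.138,.024,85.7)
```

```text
after turn dx 0.0550 dy -0.3061 | no turn dx 0.1027 dy -0.2935 | dz 0.1977 turn 9.09 pos [0.6308 0.1631 0.2217] th 94.79 t 5.20 gap 0.0250 F [ 0.   0.1 -3.3] ff 60.1 q6 0.17
```

Request:
{"method": "move_arm", "body": {"moves": [{"dx":0,"dy":0,"dz":0,"turn":4.5},{"dx":0,"dy":0,"dz":0,"turn":4.6},{"dx":0.0025,"dy":-0.015,"dz":0,"turn":0},{"dx":0.005,"dy":-0.03,"dz":0,"turn":0},{"dx":0.006,"dy":-0.035,"dz":0,"turn":0},{"dx":0.006,"dy":-0.035,"dz":0,"turn":0},{"dx":0.006,"dy":-0.035,"dz":0,"turn":0},{"dx":0.006,"dy":-0.035,"dz":0,"turn":0},{"dx":0.006,"dy":-0.035,"dz":0,"turn":0},{"dx":0.006,"dy":-0.035,"dz":0,"turn":0}]}}

```text
t: 6.45
tool_pos: [0.5673, -0.0898, 0.2221]
ee_rot: [-0.0, 0.037, 0.999, -0.0]
force: [-0.2, 0.6, -2.5]
finger_gap: 0.0253
finger_force: 60.1
```

Request:
{"method": "move_arm", "body": {"moves": [{"dx":0.006,"dy":-0.03,"dz":0.01,"turn":0},{"dx":0.0055,"dy":-0.021,"dz":0.02,"turn":0},{"dx":0,"dy":0,"dz":0.03,"turn":0},{"dx":0,"dy":0,"dz":0.03,"turn":0},{"dx":0,"dy":0,"dz":0.03,"turn":0},{"dx":0,"dy":0,"dz":0.02,"turn":0},{"dx":0,"dy":0,"dz":0,"turn":0},{"dx":0,"dy":0,"dz":0,"turn":0}]}}

```text
t: 7.45
tool_pos: [0.5535, -0.1384, 0.0832]
ee_rot: [0.001, 0.038, 0.999, -0.0]
force: [0.5, 0.5, -3.1]
finger_gap: 0.0251
finger_force: 60.0
```

Run:
```python
from h import *
plan(.553,-.138,.0208,85.7)
s=snap('scene','s2')
T=snap('top','t2')
a=cv2.resize(s['color'][150:330,290:470],None,fx=2.2,fy=2.2,interpolation=cv2.INTER_CUBIC);b=cv2.resize(T['color'][120:260,300:440],None,fx=2.828,fy=2.829,interpolation=cv2.INTER_CUBIC)
b=b[:396,:396]
cv2.imwrite('pics/k2.png',np.hstack([a,b[:a.shape[0]]]))
```

```text
after turn dx 0.0006 dy 0.0004 | no turn dx 0.0006 dy 0.0004 | dz 0.0624 turn -0.01 pos [ 0.5535 -0.1384  0.0832] th 85.69 t 7.45 gap 0.0251 F [ 0.5  0.5 -3.1] ff 60.0 q6 -0.17
```

View pics/k2.png

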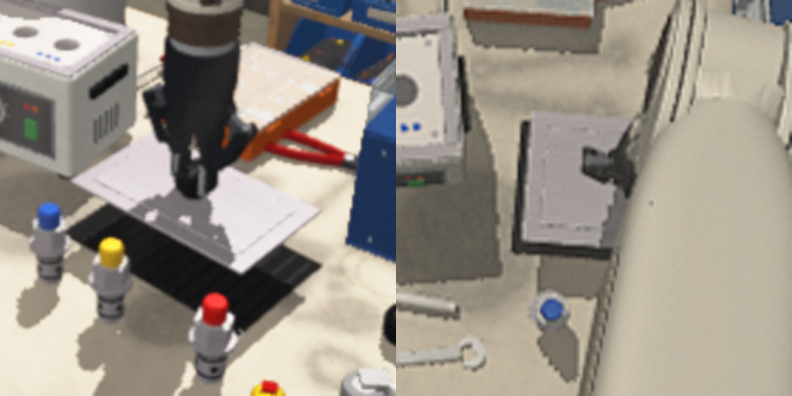

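The lid hangs level above the mat, square to it and clear of the valves. I'll lower it.

Request:
{"method": "move_arm", "body": {"moves": [{"dx":0.0005,"dy":0,"dz":0.02,"turn":0},{"dx":0,"dy":0,"dz":0.018,"turn":0},{"dx":0,"dy":0,"dz":0.012,"turn":0},{"dx":0,"dy":0,"dz":0.006,"turn":0},{"dx":0,"dy":0,"dz":0.003,"turn":0},{"dx":0,"dy":0,"dz":0.002,"turn":0},{"dx":0,"dy":0,"dz":0.001,"turn":0},{"dx":0,"dy":0,"dz":0,"turn":0},{"dx":0,"dy":0,"dz":0,"turn":0}]}}

```text
t: 8.68
tool_pos: [0.5532, -0.1379, 0.0208]
ee_rot: [0.0, 0.038, 0.999, -0.0]
force: [-0.1, 0.5, -0.5]
finger_gap: 0.025
finger_force: 60.2
```

Request:
{"method": "move_arm", "body": {"moves": [{"dx":0,"dy":0,"dz":0.0005,"turn":0},{"dx":0,"dy":0,"dz":0,"turn":0}]}}

```text
t: 8.93
tool_pos: [0.5532, -0.1379, 0.0207]
ee_rot: [0.001, 0.038, 0.999, -0.0]
force: [-2.3, 0.3, 6.0]
finger_gap: 0.0254
finger_force: 61.1
```

Request:
{"method": "move_arm", "body": {"moves": [{"dx":0,"dy":0,"dz":0,"turn":0},{"dx":0,"dy":0,"dz":0,"turn":0},{"dx":0,"dy":0,"dz":0,"turn":0},{"dx":0,"dy":0,"dz":0,"turn":0},{"dx":0,"dy":0,"dz":-0.015,"turn":0},{"dx":0,"dy":0,"dz":-0.03,"turn":0},{"dx":0,"dy":0,"dz":-0.04,"turn":0},{"dx":0,"dy":0,"dz":-0.04,"turn":0},{"dx":0,"dy":0,"dz":-0.03,"turn":0}], "hand": 0.08}}

```text
t: 10.05
tool_pos: [0.5536, -0.138, 0.1782]
ee_rot: [0.002, 0.038, 0.999, -0.0]
force: [1.1, -0.4, 0.3]
finger_gap: 0.0799
finger_force: 0.0
```

Request:
{"method": "move_arm", "body": {"moves": [{"dx":0,"dy":0,"dz":0,"turn":10.6},{"dx":0,"dy":0,"dz":0,"turn":10.6},{"dx":0,"dy":0,"dz":0,"turn":10.6},{"dx":0,"dy":0,"dz":0,"turn":10.6},{"dx":0,"dy":0,"dz":0,"turn":10.6},{"dx":0,"dy":0,"dz":0,"turn":10.6},{"dx":0,"dy":0,"dz":0,"turn":10.6},{"dx":0,"dy":0,"dz":0,"turn":10.6},{"dx":0,"dy":0,"dz":0,"turn":0}]}}

```text
t: 11.18
tool_pos: [0.553, -0.1379, 0.1759]
ee_rot: [0.001, 0.701, 0.713, 0.0]
force: [-0.5, 0.1, -0.4]
finger_gap: 0.0801
finger_force: 0.0
```

Run:
```python
from h import *
plan(.4062,-.2586,.055,0)
s=snap('scene','s3')
T=snap('top','t3')
a=cv2.resize(s['color'][140:320,240:450],None,fx=1.88,fy=1.88,interpolation=cv2.INTER_CUBIC)
b=cv2.resize(T['color'][110:235,230:370],None,fx=2.8,fy=2.8,interpolation=cv2.INTER_CUBIC)
h=min(a.shape[0],b.shape[0])
cv2.imwrite('pics/k3.png',np.hstack([a[:h],b[:h]])); print(a.shape,b.shape)
```

```text
after turn dx -0.1207 dy -0.1468 | no turn dx -0.1181 dy -0.1489 | dz 0.1209 turn 1.01 pos [ 0.553  -0.1379  0.1759] th 1.01 t 11.18 gap 0.0801 F [-0.5  0.1 -0.4] ff 0.0 q6 1.31
(338, 395, 3) (350, 392, 3)
```

View pics/k3.png

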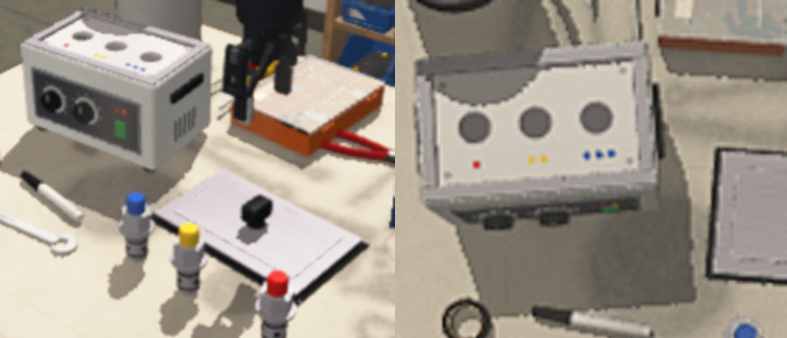

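The lid lies centred on the mat, knob up. The rack pockets show at (474,127), (535,122) and (596,117) in the right panel. I'll refine them with blob centroids, then move to the red valve.

Run:
```python
from h import *
from scipy.optimize import least_squares
T=load('top');S=load('scene')
gT=[((u-395)/2.8+230,v/2.8+110) for u,v in((474,127),(535,122),(596,117))]
gS=[(u/1.88+240,v/1.88+140) for u,v in((82,36),(117,46),(151,57))]
obs={}
for nm,s,gs in(('T',T,gT),('S',S,gS)):
    out=[]
    for u,v in gs:
        u0,v0=int(u)-9,int(v)-9; g=cv2.cvtColor(s['color'],cv2.COLOR_BGR2GRAY)[v0:v0+19,u0:u0+19].astype(float)
        c0=g[9,9]; hi=np.percentile(g,75) ; w=np.clip((hi-g)/(hi-c0),0,1); 
        m=(w>.5).astype(np.uint8); n,l=cv2.connectedComponents(m); k=l==l[9,9]; k=cv2.dilate(k.astype(np.uint8),np.ones((3,3)))>0; ww=w*k; 
        Y,X=np.mgrid[:19,:19]; out.append([(ww*X).sum()/ww.sum()+u0,(ww*Y).sum()/ww.sum()+v0]); print(nm,c0,hi,ww.sum().round(1),np.round(out[-1],2))
    obs[nm]=np.array(out); print(back(s,out,.144).round(4))
L=np.array([(0,.062,.144),(0,0,.144),(0,-.062,.144)])
def P(p): c,s=np.cos(p[2]),np.sin(p[2]);return L@np.array([[c,s,0],[-s,c,0],[0,0,1]])+[p[0],p[1],0]
for ks in('T','S','TS'):
    r=least_squares(lambda p:np.concatenate([(proj(dict(T=T,S=S)[k],P(p))-obs[k]).ravel() for k in ks]),[.63,.16,.08]);print(ks,r.x.round(4),np.degrees(r.x[2]).round(2),r.fun.round(1)); print(P(r.x).round(4))
```

```text
T 98.0 200.0 106.1 [257.9  155.13]
T 98.0 201.0 106.0 [279.63 153.41]
T 98.0 200.0 105.8 [301.42 151.66]
[[0.6247 0.2268 0.144 ]
 [0.6298 0.1652 0.144 ]
 [0.635  0.1034 0.144 ]]
S 100.0 241.0 36.3 [283.32 158.88]
S 132.0 238.0 46.0 [301.05 164.26]
S 127.0 240.0 46.9 [319.65 170.02]
[[0.6189 0.2225 0.144 ]
 [0.6245 0.1615 0.144 ]
 [0.6296 0.1    0.144 ]]
T [0.6298 0.1651 0.0832] 4.77 [-0.1  0.   0.  -0.   0.   0. ]
[[0.6247 0.2269 0.144 ]
 [0.6298 0.1651 0.144 ]
 [0.635  0.1033 0.144 ]]
S [0.6243 0.1614 0.0811] 4.65 [-0.1 -0.1  0.   0.   0.1  0.1]
[[0.6193 0.2232 0.144 ]
 [0.6243 0.1614 0.144 ]
 [0.6294 0.0996 0.144 ]]
TS [0.6286 0.1647 0.0828] 4.74 [ 0.1  0.4  0.2  0.4  0.2  0.4  0.1 -1.   0.1 -0.9  0.2 -0.9]
[[0.6235 0.2265 0.144 ]
 [0.6286 0.1647 0.144 ]
 [0.6337 0.1029 0.144 ]]
```

Request:
{"method": "move_arm", "body": {"moves": [{"dx":-0.015,"dy":-0.018,"dz":0,"turn":1},{"dx":-0.03,"dy":-0.036,"dz":0,"turn":0},{"dx":-0.03,"dy":-0.036,"dz":0,"turn":0},{"dx":-0.03,"dy":-0.037,"dz":0,"turn":0},{"dx":-0.0155,"dy":-0.02,"dz":0,"turn":0},{"dx":0,"dy":0,"dz":0.02,"turn":0},{"dx":0,"dy":0,"dz":0.02,"turn":0},{"dx":0,"dy":0,"dz":0,"turn":0},{"dx":0,"dy":0,"dz":0,"turn":0}]}}

```text
t: 12.4
tool_pos: [0.4063, -0.2585, 0.1356]
ee_rot: [0.0, 0.707, 0.707, 0.0]
force: [0.7, -0.4, 0.8]
finger_gap: 0.0805
finger_force: 0.0
```

Run:
```python
from h import *
plan(.4062,-.2586,.055,0)
s=snap('scene','s4')
T=snap('top','t4')
a=cv2.resize(s['color'][220:340,330:460],None,fx=3,fy=3,interpolation=cv2.INTER_CUBIC)
b=cv2.resize(T['color'][170:290,370:500],None,fx=3,fy=3,interpolation=cv2.INTER_CUBIC)
cv2.imwrite('pics/k4.png',np.hstack([a,b]))
```

```text
after turn dx -0.0001 dy -0.0001 | no turn dx -0.0001 dy -0.0001 | dz 0.0806 turn -0.05 pos [ 0.4063 -0.2585  0.1356] th -0.05 t 12.40 gap 0.0805 F [ 0.7 -0.4  0.8] ff 0.0 q6 1.00
```

View pics/k4.png

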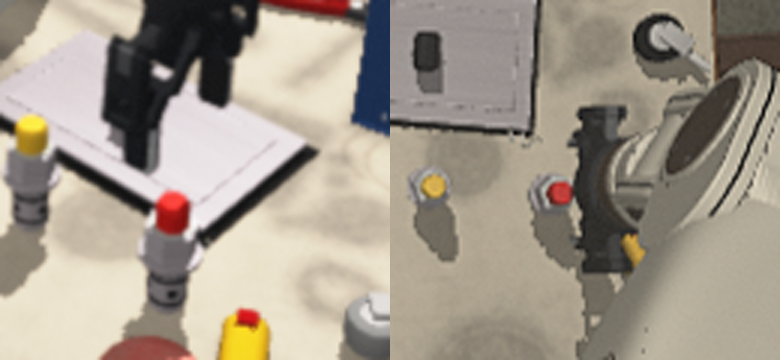

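The fingers straddle the red cap along x, clear of the yellow bottle. I'll descend and grip the hexagon.

Request:
{"method": "move_arm", "body": {"moves": [{"dx":0,"dy":0,"dz":0.025,"turn":0},{"dx":0,"dy":0,"dz":0.025,"turn":0},{"dx":0,"dy":0,"dz":0.02,"turn":0},{"dx":0,"dy":0,"dz":0.012,"turn":0},{"dx":0,"dy":0,"dz":0,"turn":0},{"dx":0,"dy":0,"dz":0,"turn":0}]}}

```text
t: 13.25
tool_pos: [0.4065, -0.2587, 0.0536]
ee_rot: [0.001, 0.708, 0.706, 0.0]
force: [0.1, 0.1, -0.1]
finger_gap: 0.0801
finger_force: 0.0
```

Request:
{"method": "move_arm", "body": {"moves": [{"dx":0,"dy":0,"dz":0,"turn":0},{"dx":0,"dy":0,"dz":0,"turn":0},{"dx":0,"dy":0,"dz":0,"turn":0},{"dx":0,"dy":0,"dz":0,"turn":0},{"dx":0,"dy":0,"dz":0,"turn":0},{"dx":0,"dy":0,"dz":0,"turn":0},{"dx":0,"dy":0,"dz":0,"turn":0}], "hand": 0.01, "grip_force": 50}}

```text
t: 14.12
tool_pos: [0.4063, -0.2587, 0.0535]
ee_rot: [0.001, 0.708, 0.706, 0.0]
force: [-0.8, -0.1, 6.0]
finger_gap: 0.0328
finger_force: 49.4
```

Request:
{"method": "move_arm", "body": {"moves": [{"dx":0,"dy":0,"dz":-0.005,"turn":0},{"dx":0,"dy":0,"dz":-0.015,"turn":0},{"dx":0,"dy":0,"dz":-0.03,"turn":0},{"dx":0,"dy":0,"dz":-0.04,"turn":0},{"dx":0,"dy":0,"dz":-0.04,"turn":0},{"dx":0,"dy":0,"dz":-0.03,"turn":0},{"dx":0,"dy":0,"dz":-0.02,"turn":0},{"dx":0,"dy":0,"dz":0,"turn":0}]}}

```text
t: 15.12
tool_pos: [0.4065, -0.2587, 0.2339]
ee_rot: [0.001, 0.708, 0.706, 0.0]
force: [0.1, -0.0, -1.9]
finger_gap: 0.0335
finger_force: 50.0
```

Run:
```python
from h import *
plan(.624,.2267,.234,4.8)
```

```text
after turn dx 0.4655 dy 0.2574 | no turn dx 0.4858 dy 0.2166 | dz -0.0001 turn -4.91 pos [ 0.4065 -0.2587  0.2339] th -0.11 t 15.12 gap 0.0335 F [ 0.1 -0.  -1.9] ff 50.0 q6 1.01
```

Request:
{"method": "move_arm", "body": {"moves": [{"dx":0,"dy":0,"dz":0,"turn":-4.9},{"dx":0.015,"dy":0.008,"dz":0,"turn":0},{"dx":0.03,"dy":0.017,"dz":0,"turn":0},{"dx":0.04,"dy":0.022,"dz":0,"turn":0},{"dx":0.04,"dy":0.022,"dz":0,"turn":0},{"dx":0.04,"dy":0.022,"dz":0,"turn":0},{"dx":0.04,"dy":0.022,"dz":0,"turn":0},{"dx":0.04,"dy":0.022,"dz":0,"turn":0},{"dx":0.04,"dy":0.022,"dz":0,"turn":0},{"dx":0.04,"dy":0.022,"dz":0,"turn":0}]}}

```text
t: 16.38
tool_pos: [0.5567, 0.0831, 0.2315]
ee_rot: [-0.001, 0.677, 0.736, -0.001]
force: [0.8, 0.5, -1.2]
finger_gap: 0.0332
finger_force: 50.0
```

Request:
{"method": "move_arm", "body": {"moves": [{"dx":0.04,"dy":0.022,"dz":0,"turn":0},{"dx":0.04,"dy":0.022,"dz":0,"turn":0},{"dx":0.035,"dy":0.02,"dz":0,"turn":0},{"dx":0.0255,"dy":0.0144,"dz":0,"turn":0},{"dx":0,"dy":0,"dz":0.01,"turn":0},{"dx":0,"dy":0,"dz":0.01,"turn":0},{"dx":0,"dy":0,"dz":0,"turn":0},{"dx":0,"dy":0,"dz":0,"turn":0}]}}

```text
t: 17.38
tool_pos: [0.6233, 0.2262, 0.2131]
ee_rot: [-0.0, 0.677, 0.736, -0.0]
force: [0.9, 0.3, -1.3]
finger_gap: 0.033
finger_force: 50.1
```

Run:
```python
from h import *
plan(.624,.2267,.2,4.8)
s=snap('scene','s5')
a=cv2.resize(s['color'][100:200,240:350],None,fx=6,fy=6,interpolation=cv2.INTER_CUBIC)
cv2.imwrite('pics/k5.png',a)
p=env.state()['tool_pos']
for nm,P in(('foot',p-[0,0,.0535]),('pocket T',[.6247,.2269,.144]),('pocket TS',[.6235,.2265,.144])): print(nm,((proj(s,[P])[0]+.5-[240,100])*6).round(1))
T=load('top')
```

```text
after turn dx 0.0004 dy 0.0008 | no turn dx 0.0004 dy 0.0008 | dz 0.0131 turn -0.09 pos [0.6233 0.2262 0.2131] th 4.71 t 17.38 gap 0.0330 F [ 0.9  0.3 -1.3] ff 50.1 q6 1.84
foot [262.2 319.5]
pocket T [264.7 349.4]
pocket TS [263.5 350.5]
```

View pics/k5.png

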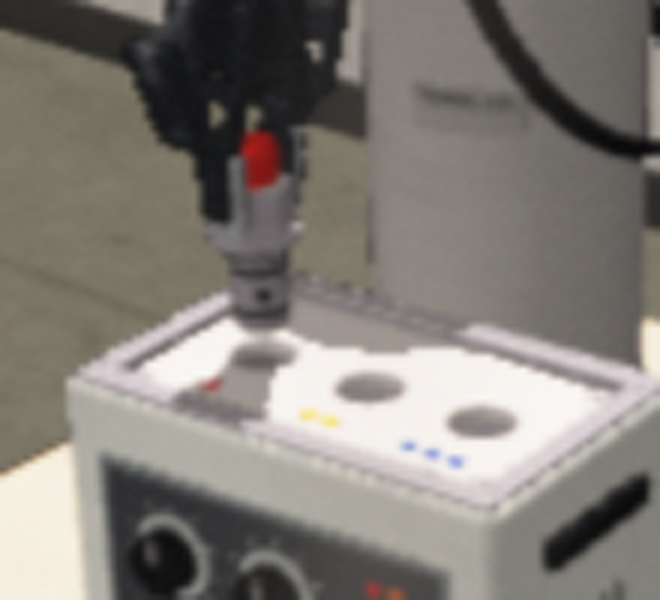

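The nose foot (261,319) is where the robot pose predicts it. The mouth of pocket 1 is around (264,353), slightly below its top-view estimate, so I'll cross-check with the coloured dots in both views.

Run:
```python
from h import *
T=np.load('pics/top.npy',allow_pickle=True).item()  # t4
S=load('scene')
t=cv2.imread('pics/t3.png'); s3=cv2.imread('pics/s3.png')
def dots(img,cam,w,nm):
    h=cv2.cvtColor(img,cv2.COLOR_BGR2HSV).astype(int)
    for k,lo,hi,P in(('r',170,10,(.5867,.2237)),('y',15,38,(.592,.162)),('b',100,130,(.5971,.1002))):
        u,v=proj(cam,[[*P,.144]])[0].astype(int); r=h[v-5:v+7,u-w:u+w+1]
        m=((r[...,0]-lo)%180<=(hi-lo)%180); W=np.where(m&(r[...,1]>35),r[...,1],0).astype(float)
        Y,X=np.mgrid[:r.shape[0],:r.shape[1]]; c=np.array([(W*X).sum()/W.sum()+u-w,(W*Y).sum()/W.sum()+v-5])
        d=back(cam,[c],.144)[0]; print(nm,k,c.round(2),(W>0).sum(),'dot',d.round(4),'pocket',(d[:2]+.038*np.array([np.cos(.0832),np.sin(.0832)])).round(4))
dots(t,T,9,'T'); dots(s3,S,8,'S3'); dots(S['color'],S,8,'S5')
P=np.array([[.6247,.2269,.144],[.6298,.1651,.144],[.635,.1033,.144]])
print(((proj(S,P)+.5-[240,100])*6).round(1))
```

```text
T r [258.66 168.35] 13 dot [0.5866 0.2236 0.144 ] pocket [0.6245 0.2267]
T y [280.57 166.55] 28 dot [0.592  0.1617 0.144 ] pocket [0.6298 0.1649]
T b [302.53 164.79] 17 dot [0.5972 0.0998 0.144 ] pocket [0.635 0.103]
S3 r [274.91 163.5 ] 6 dot [0.5835 0.2207 0.144 ] pocket [0.6214 0.2238]
S3 y [292.75 169.11] 13 dot [0.589  0.1597 0.144 ] pocket [0.6269 0.1628]
S3 b [312.35 175.43] 8 dot [0.5941 0.0953 0.144 ] pocket [0.632  0.0984]
S5 r [274.89 163.77] 10 dot [0.5823 0.2196 0.144 ] pocket [0.6202 0.2227]
S5 y [292.75 169.11] 13 dot [0.589  0.1597 0.144 ] pocket [0.6269 0.1628]
S5 b [312.31 175.42] 8 dot [0.5941 0.0954 0.144 ] pocket [0.6319 0.0985]
[[264.7 349.4]
 [371.2 382.3]
 [482.9 416.6]]
```

Request:
{"method": "move_arm", "body": {"moves": [{"dx":0,"dy":0.0003,"dz":0.008,"turn":0},{"dx":0,"dy":0,"dz":0.006,"turn":0},{"dx":0,"dy":0,"dz":0.003,"turn":0},{"dx":0,"dy":0,"dz":0.002,"turn":0},{"dx":0,"dy":0,"dz":0,"turn":0}]}}

```text
t: 18.05
tool_pos: [0.6237, 0.2271, 0.1936]
ee_rot: [-0.0, 0.677, 0.736, -0.0]
force: [-0.0, 0.1, -1.6]
finger_gap: 0.0328
finger_force: 50.1
```

Request:
{"method": "move_arm", "body": {"moves": [{"dx":0,"dy":0,"dz":0.002,"turn":0},{"dx":0,"dy":0,"dz":0.002,"turn":0},{"dx":0,"dy":0,"dz":0,"turn":0},{"dx":0,"dy":0,"dz":0,"turn":0}]}}

```text
t: 18.55
tool_pos: [0.6238, 0.2271, 0.1899]
ee_rot: [0.0, 0.677, 0.736, 0.0]
force: [-0.1, 0.9, -2.1]
finger_gap: 0.033
finger_force: 50.1
```

It entered without contact. I'll keep lowering.

Request:
{"method": "move_arm", "body": {"moves": [{"dx":0,"dy":0,"dz":0.005,"turn":0},{"dx":0,"dy":0,"dz":0.007,"turn":0},{"dx":0,"dy":0,"dz":0.007,"turn":0},{"dx":0,"dy":0,"dz":0.007,"turn":0},{"dx":0,"dy":0,"dz":0.005,"turn":0},{"dx":0,"dy":0,"dz":0.003,"turn":0},{"dx":0,"dy":0,"dz":0,"turn":0},{"dx":0,"dy":0,"dz":0,"turn":0}]}}

```text
t: 19.55
tool_pos: [0.624, 0.2271, 0.1562]
ee_rot: [0.0, 0.677, 0.736, 0.0]
force: [0.2, -0.3, -1.4]
finger_gap: 0.0331
finger_force: 50.1
```

Request:
{"method": "move_arm", "body": {"moves": [{"dx":0,"dy":0,"dz":0.001,"turn":0},{"dx":0,"dy":0,"dz":0.001,"turn":0},{"dx":0,"dy":0,"dz":0,"turn":0}]}}

```text
t: 19.92
tool_pos: [0.6238, 0.227, 0.1539]
ee_rot: [0.0, 0.677, 0.736, 0.0]
force: [-0.4, -0.0, -1.4]
finger_gap: 0.0331
finger_force: 50.1
```

Request:
{"method": "move_arm", "body": {"moves": [{"dx":0,"dy":0,"dz":0.001,"turn":0},{"dx":0,"dy":0,"dz":0,"turn":0}]}}

```text
t: 20.18
tool_pos: [0.6238, 0.2271, 0.1537]
ee_rot: [0.0, 0.677, 0.736, 0.0]
force: [-1.3, -0.7, 4.3]
finger_gap: 0.033
finger_force: 50.5
```

Request:
{"method": "move_arm", "body": {"moves": [{"dx":0,"dy":0,"dz":0,"turn":0},{"dx":0,"dy":0,"dz":0,"turn":0},{"dx":0,"dy":0,"dz":0,"turn":0},{"dx":0,"dy":0,"dz":-0.01,"turn":0},{"dx":0,"dy":0,"dz":-0.025,"turn":0},{"dx":0,"dy":0,"dz":-0.03,"turn":0},{"dx":0,"dy":0,"dz":-0.015,"turn":0},{"dx":0,"dy":0,"dz":0,"turn":0}], "hand": 0.065}}

```text
t: 21.18
tool_pos: [0.6246, 0.2273, 0.2345]
ee_rot: [0.001, 0.677, 0.736, 0.002]
force: [-0.9, 0.2, 0.1]
finger_gap: 0.0646
finger_force: 0.0
```

Run:
```python
from h import *
plan(.4122,-.1365,.0535,0)
```

```text
after turn dx -0.3638 dy -0.2124 | no turn dx -0.3448 dy -0.2420 | dz 0.1810 turn 4.79 pos [0.6246 0.2273 0.2345] th 4.79 t 21.18 gap 0.0646 F [-0.9  0.2  0.1] ff 0.0 q6 1.84
```

Request:
{"method": "move_arm", "body": {"moves": [{"dx":0,"dy":0,"dz":0,"turn":4.8},{"dx":-0.02,"dy":-0.0118,"dz":0,"turn":0},{"dx":-0.04,"dy":-0.0234,"dz":0,"turn":0},{"dx":-0.05,"dy":-0.0292,"dz":0,"turn":0},{"dx":-0.05,"dy":-0.0292,"dz":0,"turn":0},{"dx":-0.05,"dy":-0.0292,"dz":0,"turn":0},{"dx":-0.05,"dy":-0.0292,"dz":0,"turn":0},{"dx":-0.05,"dy":-0.0292,"dz":0,"turn":0},{"dx":-0.035,"dy":-0.0204,"dz":0,"turn":0},{"dx":-0.0188,"dy":-0.0108,"dz":0,"turn":0}]}}

```text
t: 22.42
tool_pos: [0.4092, -0.138, 0.2316]
ee_rot: [-0.001, 0.708, 0.706, -0.001]
force: [0.4, -0.0, 0.5]
finger_gap: 0.0649
finger_force: 0.0
```

Request:
{"method": "move_arm", "body": {"moves": [{"dx":0,"dy":0,"dz":0.03,"turn":0},{"dx":0,"dy":0,"dz":0.04,"turn":0},{"dx":0,"dy":0,"dz":0.02,"turn":0},{"dx":0,"dy":0,"dz":0,"turn":0},{"dx":0,"dy":0,"dz":0,"turn":0}], "hand": 0.08}}

```text
t: 23.05
tool_pos: [0.4115, -0.1367, 0.1431]
ee_rot: [0.0, 0.707, 0.707, 0.0]
force: [-0.4, 0.1, -0.7]
finger_gap: 0.08
finger_force: 0.0
```

Run:
```python
from h import *
plan(.4122,-.1365,.0535,0)
s=snap('scene','s6')
a=cv2.resize(s['color'][125:185,240:360],None,fx=5,fy=5,interpolation=cv2.INTER_CUBIC)
b=cv2.resize(s['color'][190:310,300:420],None,fx=2.5,fy=2.5,interpolation=cv2.INTER_CUBIC)
c=np.zeros((300,780,3),np.uint8); c=cv2.resize(np.hstack([a,b]),(780,260)); cv2.imwrite('pics/k6.png',c)
```

```text
after turn dx 0.0002 dy 0.0007 | no turn dx 0.0002 dy 0.0007 | dz 0.0896 turn -0.01 pos [ 0.4115 -0.1367  0.1431] th -0.01 t 23.05 gap 0.0800 F [-0.4  0.1 -0.7] ff 0.0 q6 1.25
```

View pics/k6.png

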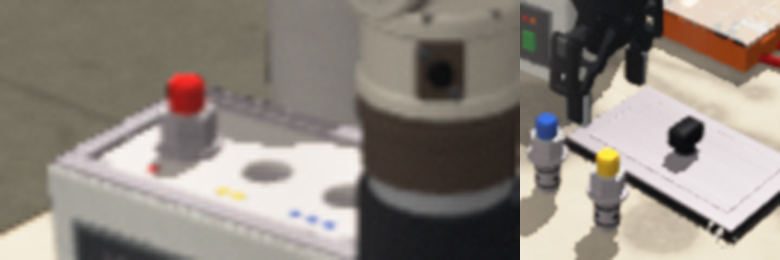

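The red valve stands upright in pocket 1 with its flange on the plate. The fingers are above the yellow cap. That was my last picture, so from here I'll go by the numbers.

Request:
{"method": "move_arm", "body": {"moves": [{"dx":0,"dy":0.0007,"dz":0.025,"turn":0},{"dx":0,"dy":0,"dz":0.03,"turn":0},{"dx":0,"dy":0,"dz":0.022,"turn":0},{"dx":0,"dy":0,"dz":0.0125,"turn":0},{"dx":0,"dy":0,"dz":0,"turn":0},{"dx":0,"dy":0,"dz":0,"turn":0}]}}

```text
t: 23.85
tool_pos: [0.4129, -0.137, 0.0543]
ee_rot: [0.001, 0.707, 0.707, 0.0]
force: [0.4, -0.2, 1.4]
finger_gap: 0.0797
finger_force: 0.0
```

Request:
{"method": "move_arm", "body": {"moves": [{"dx":0,"dy":0,"dz":0,"turn":0},{"dx":0,"dy":0,"dz":0,"turn":0},{"dx":0,"dy":0,"dz":0,"turn":0},{"dx":0,"dy":0,"dz":0,"turn":0},{"dx":0,"dy":0,"dz":0,"turn":0},{"dx":0,"dy":0,"dz":0,"turn":0},{"dx":0,"dy":0,"dz":0,"turn":0}], "hand": 0.01}}

```text
t: 24.72
tool_pos: [0.4125, -0.1369, 0.054]
ee_rot: [0.001, 0.707, 0.707, 0.0]
force: [-1.1, 0.4, 5.5]
finger_gap: 0.0329
finger_force: 49.3
```

Request:
{"method": "move_arm", "body": {"moves": [{"dx":0,"dy":0,"dz":-0.005,"turn":0},{"dx":0,"dy":0,"dz":-0.015,"turn":0},{"dx":0,"dy":0,"dz":-0.03,"turn":0},{"dx":0,"dy":0,"dz":-0.04,"turn":0},{"dx":0,"dy":0,"dz":-0.04,"turn":0},{"dx":0,"dy":0,"dz":-0.03,"turn":0},{"dx":0,"dy":0,"dz":-0.02,"turn":0},{"dx":0,"dy":0,"dz":0,"turn":0}]}}

```text
t: 25.72
tool_pos: [0.4128, -0.1369, 0.2344]
ee_rot: [0.001, 0.707, 0.707, 0.001]
force: [0.1, -0.4, -2.7]
finger_gap: 0.0323
finger_force: 50.1
```

Run:
```python
from h import *
plan(.6291,.1653,.2135,4.8)
```

```text
after turn dx 0.2831 dy 0.2409 | no turn dx 0.3023 dy 0.2163 | dz 0.0209 turn -4.81 pos [ 0.4128 -0.1369  0.2344] th -0.01 t 25.73 gap 0.0323 F [ 0.1 -0.4 -2.7] ff 50.1 q6 1.25
```

Request:
{"method": "move_arm", "body": {"moves": [{"dx":0,"dy":0,"dz":0,"turn":-4.8},{"dx":0.016,"dy":0.0136,"dz":0,"turn":0},{"dx":0.03,"dy":0.0255,"dz":0,"turn":0},{"dx":0.038,"dy":0.0323,"dz":0,"turn":0},{"dx":0.038,"dy":0.0323,"dz":0,"turn":0},{"dx":0.038,"dy":0.0323,"dz":0,"turn":0},{"dx":0.038,"dy":0.0323,"dz":0,"turn":0},{"dx":0.038,"dy":0.0323,"dz":0,"turn":0},{"dx":0.03,"dy":0.0255,"dz":0,"turn":0},{"dx":0.0171,"dy":0.0148,"dz":0,"turn":0}]}}

```text
t: 26.98
tool_pos: [0.6283, 0.1673, 0.2301]
ee_rot: [-0.001, 0.676, 0.737, -0.002]
force: [-0.2, -0.1, -2.1]
finger_gap: 0.0326
finger_force: 50.2
```

Request:
{"method": "move_arm", "body": {"moves": [{"dx":0,"dy":0,"dz":0.01,"turn":0},{"dx":0,"dy":0,"dz":0.008,"turn":0},{"dx":0,"dy":0,"dz":0,"turn":0},{"dx":0,"dy":0,"dz":0,"turn":0}]}}

```text
t: 27.48
tool_pos: [0.6282, 0.1646, 0.2156]
ee_rot: [0.0, 0.677, 0.736, -0.0]
force: [0.5, -0.8, -2.8]
finger_gap: 0.0323
finger_force: 50.3
```

Run:
```python
from h import *
plan(.6291,.1653,.1535,4.8)
```

```text
after turn dx 0.0006 dy 0.0010 | no turn dx 0.0006 dy 0.0010 | dz 0.0621 turn -0.07 pos [0.6282 0.1646 0.2156] th 4.73 t 27.48 gap 0.0323 F [ 0.5 -0.8 -2.8] ff 50.3 q6 1.74
```

Request:
{"method": "move_arm", "body": {"moves": [{"dx":0.0003,"dy":0.0006,"dz":0.01,"turn":0},{"dx":0,"dy":0,"dz":0.006,"turn":0},{"dx":0,"dy":0,"dz":0.004,"turn":0},{"dx":0,"dy":0,"dz":0.003,"turn":0},{"dx":0,"dy":0,"dz":0.002,"turn":0},{"dx":0,"dy":0,"dz":0,"turn":0}]}}

```text
t: 28.22
tool_pos: [0.629, 0.1659, 0.1902]
ee_rot: [-0.0, 0.677, 0.736, -0.0]
force: [-0.4, -0.4, -3.0]
finger_gap: 0.0324
finger_force: 50.3
```

Request:
{"method": "move_arm", "body": {"moves": [{"dx":0,"dy":0,"dz":0.002,"turn":0},{"dx":0,"dy":0,"dz":0.003,"turn":0},{"dx":0,"dy":0,"dz":0,"turn":0}]}}

```text
t: 28.6
tool_pos: [0.6288, 0.1658, 0.1849]
ee_rot: [-0.0, 0.677, 0.736, -0.0]
force: [0.2, 0.2, -2.2]
finger_gap: 0.0322
finger_force: 50.3
```

Entered freely (foot 13 mm below the mouth). Next is lowering to just above the plate, then 1 mm steps.

Request:
{"method": "move_arm", "body": {"moves": [{"dx":0,"dy":0,"dz":0.005,"turn":0},{"dx":0,"dy":0,"dz":0.007,"turn":0},{"dx":0,"dy":0,"dz":0.007,"turn":0},{"dx":0,"dy":0,"dz":0.005,"turn":0},{"dx":0,"dy":0,"dz":0.003,"turn":0},{"dx":0,"dy":0,"dz":0.001,"turn":0},{"dx":0,"dy":0,"dz":0.001,"turn":0},{"dx":0,"dy":0,"dz":0,"turn":0},{"dx":0,"dy":0,"dz":0,"turn":0}]}}

```text
t: 29.72
tool_pos: [0.6291, 0.1659, 0.1565]
ee_rot: [0.0, 0.677, 0.736, 0.0]
force: [0.0, 0.4, -2.7]
finger_gap: 0.0326
finger_force: 50.3
```

Request:
{"method": "move_arm", "body": {"moves": [{"dx":0,"dy":0,"dz":0.001,"turn":0},{"dx":0,"dy":0,"dz":0.001,"turn":0},{"dx":0,"dy":0,"dz":0,"turn":0}]}}

```text
t: 30.1
tool_pos: [0.629, 0.1659, 0.1543]
ee_rot: [0.0, 0.677, 0.736, -0.0]
force: [0.5, 0.6, -2.5]
finger_gap: 0.0324
finger_force: 50.3
```

Request:
{"method": "move_arm", "body": {"moves": [{"dx":0,"dy":0,"dz":0.001,"turn":0},{"dx":0,"dy":0,"dz":0,"turn":0}]}}

```text
t: 30.35
tool_pos: [0.629, 0.1659, 0.1542]
ee_rot: [0.0, 0.677, 0.736, 0.0]
force: [-2.2, -0.7, 3.8]
finger_gap: 0.0327
finger_force: 50.7
```

Request:
{"method": "move_arm", "body": {"moves": [{"dx":0,"dy":0,"dz":0,"turn":0},{"dx":0,"dy":0,"dz":0,"turn":0},{"dx":0,"dy":0,"dz":0,"turn":0},{"dx":0,"dy":0,"dz":-0.01,"turn":0},{"dx":0,"dy":0,"dz":-0.025,"turn":0},{"dx":0,"dy":0,"dz":-0.03,"turn":0},{"dx":0,"dy":0,"dz":-0.015,"turn":0},{"dx":0,"dy":0,"dz":0,"turn":0}], "hand": 0.065}}

```text
t: 31.35
tool_pos: [0.6298, 0.1661, 0.235]
ee_rot: [0.001, 0.677, 0.736, 0.001]
force: [-0.3, 0.2, -0.7]
finger_gap: 0.0647
finger_force: 0.0
```

Run:
```python
from h import *
plan(.419,-.0506,.0535,0)
```

```text
after turn dx -0.2167 dy -0.2108 | no turn dx -0.1983 dy -0.2282 | dz 0.1815 turn 4.79 pos [0.6298 0.1661 0.235 ] th 4.79 t 31.35 gap 0.0647 F [-0.3  0.2 -0.7] ff 0.0 q6 1.74
```

Request:
{"method": "move_arm", "body": {"moves": [{"dx":0,"dy":0,"dz":0,"turn":4.8},{"dx":-0.015,"dy":-0.0146,"dz":0,"turn":0},{"dx":-0.03,"dy":-0.0292,"dz":0,"turn":0},{"dx":-0.035,"dy":-0.034,"dz":0,"turn":0},{"dx":-0.035,"dy":-0.034,"dz":0,"turn":0},{"dx":-0.035,"dy":-0.034,"dz":0,"turn":0},{"dx":-0.03,"dy":-0.0292,"dz":0,"turn":0},{"dx":-0.023,"dy":-0.0224,"dz":0,"turn":0},{"dx":-0.0137,"dy":-0.0134,"dz":0,"turn":0},{"dx":0,"dy":0,"dz":0.03,"turn":0}], "hand": 0.08}}

```text
t: 32.6
tool_pos: [0.4191, -0.0517, 0.2043]
ee_rot: [0.002, 0.708, 0.706, 0.001]
force: [0.8, -0.0, -0.9]
finger_gap: 0.0802
finger_force: 0.0
```

Request:
{"method": "move_arm", "body": {"moves": [{"dx":0,"dy":0,"dz":0.04,"turn":0},{"dx":0,"dy":0,"dz":0.02,"turn":0},{"dx":0,"dy":0,"dz":0,"turn":0},{"dx":0,"dy":0,"dz":0,"turn":0}]}}

```text
t: 33.1
tool_pos: [0.4188, -0.0507, 0.1438]
ee_rot: [0.0, 0.707, 0.707, 0.0]
force: [-0.1, 0.1, 0.8]
finger_gap: 0.0801
finger_force: 0.0
```

Run:
```python
from h import *
plan(.419,-.0506,.0535,0)
```

```text
after turn dx 0.0001 dy 0.0002 | no turn dx 0.0001 dy 0.0002 | dz 0.0903 turn 0.01 pos [ 0.4188 -0.0507  0.1438] th 0.01 t 33.10 gap 0.0801 F [-0.1  0.1  0.8] ff 0.0 q6 1.45
```

Request:
{"method": "move_arm", "body": {"moves": [{"dx":0,"dy":0,"dz":0.025,"turn":0},{"dx":0,"dy":0,"dz":0.03,"turn":0},{"dx":0,"dy":0,"dz":0.022,"turn":0},{"dx":0,"dy":0,"dz":0.013,"turn":0},{"dx":0,"dy":0,"dz":0,"turn":0},{"dx":0,"dy":0,"dz":0,"turn":0}]}}

```text
t: 33.85
tool_pos: [0.4192, -0.0509, 0.0543]
ee_rot: [0.001, 0.707, 0.707, 0.001]
force: [1.1, -1.0, 0.8]
finger_gap: 0.0799
finger_force: 0.0
```

Request:
{"method": "move_arm", "body": {"moves": [{"dx":0,"dy":0,"dz":0,"turn":0},{"dx":0,"dy":0,"dz":0,"turn":0},{"dx":0,"dy":0,"dz":0,"turn":0},{"dx":0,"dy":0,"dz":0,"turn":0},{"dx":0,"dy":0,"dz":0,"turn":0},{"dx":0,"dy":0,"dz":0,"turn":0},{"dx":0,"dy":0,"dz":0,"turn":0}], "hand": 0.01}}

```text
t: 34.72
tool_pos: [0.4187, -0.0508, 0.0541]
ee_rot: [0.0, 0.707, 0.707, 0.0]
force: [-1.4, 0.6, 5.1]
finger_gap: 0.0335
finger_force: 49.2
```

Request:
{"method": "move_arm", "body": {"moves": [{"dx":0,"dy":0,"dz":-0.005,"turn":0},{"dx":0,"dy":0,"dz":-0.015,"turn":0},{"dx":0,"dy":0,"dz":-0.03,"turn":0},{"dx":0,"dy":0,"dz":-0.04,"turn":0},{"dx":0,"dy":0,"dz":-0.04,"turn":0},{"dx":0,"dy":0,"dz":-0.03,"turn":0},{"dx":0,"dy":0,"dz":-0.02,"turn":0},{"dx":0,"dy":0,"dz":0,"turn":0}]}}

```text
t: 35.72
tool_pos: [0.4189, -0.0509, 0.2345]
ee_rot: [0.001, 0.707, 0.707, 0.001]
force: [-0.4, 0.9, -1.9]
finger_gap: 0.0338
finger_force: 50.1
```

Run:
```python
from h import *
plan(.6341,.1039,.2135,4.8)
```

```text
after turn dx 0.1363 dy 0.2274 | no turn dx 0.1548 dy 0.2151 | dz 0.0210 turn -4.81 pos [ 0.4189 -0.0509  0.2345] th -0.01 t 35.73 gap 0.0338 F [-0.4  0.9 -1.9] ff 50.1 q6 1.45
```

Request:
{"method": "move_arm", "body": {"moves": [{"dx":0,"dy":0,"dz":0,"turn":-4.8},{"dx":0.01,"dy":0.0167,"dz":0,"turn":0},{"dx":0.018,"dy":0.03,"dz":0,"turn":0},{"dx":0.021,"dy":0.035,"dz":0,"turn":0},{"dx":0.021,"dy":0.035,"dz":0,"turn":0},{"dx":0.021,"dy":0.035,"dz":0,"turn":0},{"dx":0.018,"dy":0.03,"dz":0,"turn":0},{"dx":0.015,"dy":0.025,"dz":0,"turn":0},{"dx":0.0126,"dy":0.0213,"dz":0,"turn":0},{"dx":0,"dy":0,"dz":0.005,"turn":0}]}}

```text
t: 36.98
tool_pos: [0.6351, 0.1063, 0.2257]
ee_rot: [-0.001, 0.676, 0.736, -0.001]
force: [0.5, 0.6, -2.2]
finger_gap: 0.0334
finger_force: 50.3
```

Request:
{"method": "move_arm", "body": {"moves": [{"dx":0,"dy":0,"dz":0.008,"turn":0},{"dx":0,"dy":0,"dz":0.005,"turn":0},{"dx":0,"dy":0,"dz":0,"turn":0},{"dx":0,"dy":0,"dz":0,"turn":0}]}}

```text
t: 37.48
tool_pos: [0.6339, 0.104, 0.2159]
ee_rot: [0.0, 0.677, 0.736, 0.0]
force: [-0.7, -0.3, -1.6]
finger_gap: 0.0334
finger_force: 50.3
```

Run:
```python
from h import *
plan(.6341,.1039,.1535,4.8)
```

```text
after turn dx -0.0001 dy 0.0002 | no turn dx -0.0001 dy 0.0002 | dz 0.0624 turn -0.04 pos [0.6339 0.104  0.2159] th 4.76 t 37.48 gap 0.0334 F [-0.7 -0.3 -1.6] ff 50.3 q6 1.65
```

Request:
{"method": "move_arm", "body": {"moves": [{"dx":0,"dy":0,"dz":0.01,"turn":0},{"dx":0,"dy":0,"dz":0.006,"turn":0},{"dx":0,"dy":0,"dz":0.004,"turn":0},{"dx":0,"dy":0,"dz":0.003,"turn":0},{"dx":0,"dy":0,"dz":0.002,"turn":0},{"dx":0,"dy":0,"dz":0,"turn":0}]}}

```text
t: 38.22
tool_pos: [0.634, 0.1044, 0.1902]
ee_rot: [-0.0, 0.677, 0.736, -0.0]
force: [-0.3, -0.3, -3.0]
finger_gap: 0.0336
finger_force: 50.3
```

Request:
{"method": "move_arm", "body": {"moves": [{"dx":0,"dy":0,"dz":0.002,"turn":0},{"dx":0,"dy":0,"dz":0.003,"turn":0},{"dx":0,"dy":0,"dz":0,"turn":0}]}}

```text
t: 38.6
tool_pos: [0.6337, 0.1043, 0.1849]
ee_rot: [-0.0, 0.677, 0.736, -0.0]
force: [-0.5, -0.3, -2.2]
finger_gap: 0.0336
finger_force: 50.3
```

Request:
{"method": "move_arm", "body": {"moves": [{"dx":0,"dy":0,"dz":0.005,"turn":0},{"dx":0,"dy":0,"dz":0.007,"turn":0},{"dx":0,"dy":0,"dz":0.007,"turn":0},{"dx":0,"dy":0,"dz":0.005,"turn":0},{"dx":0,"dy":0,"dz":0.003,"turn":0},{"dx":0,"dy":0,"dz":0.001,"turn":0},{"dx":0,"dy":0,"dz":0.001,"turn":0},{"dx":0,"dy":0,"dz":0,"turn":0},{"dx":0,"dy":0,"dz":0,"turn":0}]}}

```text
t: 39.72
tool_pos: [0.6341, 0.1044, 0.1565]
ee_rot: [0.0, 0.677, 0.736, 0.0]
force: [-0.9, -0.2, -2.5]
finger_gap: 0.0334
finger_force: 50.3
```

Request:
{"method": "move_arm", "body": {"moves": [{"dx":0,"dy":0,"dz":0.001,"turn":0},{"dx":0,"dy":0,"dz":0.001,"turn":0},{"dx":0,"dy":0,"dz":0,"turn":0},{"dx":0,"dy":0,"dz":0.001,"turn":0},{"dx":0,"dy":0,"dz":0,"turn":0}]}}

```text
t: 40.35
tool_pos: [0.6341, 0.1044, 0.1544]
ee_rot: [0.0, 0.677, 0.736, 0.0]
force: [-2.3, -0.7, 4.4]
finger_gap: 0.0332
finger_force: 50.9
```

Request:
{"method": "move_arm", "body": {"moves": [{"dx":0,"dy":0,"dz":0,"turn":0},{"dx":0,"dy":0,"dz":0,"turn":0},{"dx":0,"dy":0,"dz":0,"turn":0},{"dx":0,"dy":0,"dz":-0.01,"turn":0},{"dx":0,"dy":0,"dz":-0.025,"turn":0},{"dx":0,"dy":0,"dz":-0.03,"turn":0},{"dx":0,"dy":0,"dz":-0.03,"turn":0},{"dx":0,"dy":0,"dz":0,"turn":0}], "hand": 0.065}}

```text
t: 41.35
tool_pos: [0.6358, 0.1046, 0.2524]
ee_rot: [0.002, 0.677, 0.736, 0.003]
force: [-0.3, 0.7, -0.1]
finger_gap: 0.0649
finger_force: 0.0
```

Request:
{"method": "move_arm", "body": {"moves": [{"dx":-0.03,"dy":-0.03,"dz":0,"turn":0},{"dx":-0.04,"dy":-0.04,"dz":0,"turn":0},{"dx":-0.04,"dy":-0.04,"dz":0,"turn":0},{"dx":-0.04,"dy":-0.04,"dz":0,"turn":0},{"dx":-0.04,"dy":-0.04,"dz":0,"turn":0},{"dx":-0.04,"dy":-0.04,"dz":0,"turn":0},{"dx":-0.04,"dy":-0.01,"dz":0,"turn":0},{"dx":-0.03,"dy":0,"dz":0,"turn":0},{"dx":0,"dy":0,"dz":0,"turn":0},{"dx":0,"dy":0,"dz":0,"turn":0}]}}

```text
t: 42.6
tool_pos: [0.4194, -0.2141, 0.2477]
ee_rot: [-0.001, 0.677, 0.736, -0.0]
force: [-0.0, -0.6, -1.0]
finger_gap: 0.0652
finger_force: 0.0
```

Run:
```python
from h import *
T=snap('top','t9');S=snap('scene','s9')
for nm,s in(('T',T),('S',S)):
    h=cv2.cvtColor(s['color'],cv2.COLOR_BGR2HSV).astype(int)
    for k,lo,hi,P in(('r',170,10,(.6238,.2269)),('y',15,38,(.629,.1652)),('b',100,130,(.6342,.1035))):
        u,v=proj(s,[[*P,.18]])[0].round().astype(int); r=h[v-8:v+9,u-8:u+9]
        m=((r[...,0]-lo)%180<=(hi-lo)%180)&(r[...,1]>130)&(r[...,2]>80); y,x=np.nonzero(m)
        print(nm,k,len(x),'px',back(s,[[x.mean()+u-8,y.mean()+v-8]],.188).round(4) if len(x) else '')
# change of bystanders vs the start
d=np.abs(T['color'].astype(int)-cv2.imread('pics/top0.png')).max(2)
for n,(u0,u1,v0,v1) in dict(tape=(245,268,214,238),marker=(276,325,216,234),spanner=(258,335,236,258),mug=(205,240,232,270)).items(): print(n,(d[v0:v1,u0:u1]>40).mean().round(3))
plan(.4,0,.2,0)
```

```text
T r 57 px [[0.6226 0.2268 0.188 ]]
T y 54 px [[0.6276 0.166  0.188 ]]
T b 42 px [[0.6338 0.1047 0.188 ]]
S r 69 px [[0.6106 0.2147 0.188 ]]
S y 69 px [[0.6157 0.1548 0.188 ]]
S b 61 px [[0.6202 0.0938 0.188 ]]
tape 0.0
marker 0.0
spanner 0.0
mug 0.0
after turn dx 0.2137 dy -0.0197 | no turn dx 0.2146 dy -0.0015 | dz 0.0480 turn 4.86 pos [ 0.4197 -0.2137  0.248 ] th 4.86 t 42.70 gap 0.0646 F [-0.4  0.9  0.4] ff 0.0 q6 1.01
```

All three caps are over their pockets at seated height, the lid is on the mat, and the bystanders haven't changed in the image. I'm handing the job in.

```bash
python3 -c "
from cell import env
print(env.sign_off())"
```

```text
the job is handed in; nothing more can be done
None
```

Job handed in at about 43 s: the lid lies knob up in the middle of the mat, red, yellow and blue stand seated in pockets 1, 2 and 3, placed in that order, and the tape, marker, spanner and mug have not moved; after my picture limit ran out, I confirmed yellow and blue by force readings and cap positions only.

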